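# Ready the corner for clearing breakfast

## Robot

A 7-joint arm with a two-finger parallel gripper is mounted at the origin on the work surface. World frame = base frame: x ahead of the robot, y to its left, z up, the work surface at z = 0. Lengths are in m, angles in rad, forces in N, time in s.
With the tool pointing down it reaches from about 0.4 to 0.85 m from the base axis. Payload 10.4 kg.
Tool frame: the origin (TCP) lies midway between the tips of the shut fingers; the grasp point (between the pads) lies 19 mm behind it (r.grasp_offset is the distance from the TCP to the grasp point, in m); x points along the fingers, y is the direction in which the jaws open and shut, and the axes are right-handed (so a half turn about x gives the same grasp; the last joint's range is limited). The gripper opens to 87 mm and grips with 3 to 60 N. Pads are 19 mm wide; open, the fingers measure 117 mm over their backs; the gripper's body (75 mm by 190 mm) begins 51 mm behind the grasp point.
Start: joints at [-1.264, 0.332, -0.065, 1.46, 0.022, 1.35, -0.088], TCP at [0.202, 0.591, 0.223] pointing down, gripper open.
Joint ranges: [-2.6, 2.6], [-0.5, 2.12], [-1.47, 1.34], [0.16, 2.42], [-1.27, 4.41], [0.06, 2.06], [-2.6, 2.6]. Speed limits (rad/s): [2.22, 2.22, 2.79, 2.79, 3.14, 3.14, 3.14].

## Interface

Orientations are given as a unit quaternion [x, y, z, w].
In Python, from bench import r, vision, close_job gives the robot as it stands. The module is installed in compiled form; this text tells all that it offers.
- The arm moves only by the shell command python3 -m pendant 'ROWS' [OPENING] [FORCE]. ROWS is text: rows parted by semicolons, each of 6 numbers parted by spaces: the shift along the tool's x, y, z in units of 0.25 m (1.0 is 0.25 m), then the turn, a rotation vector about the tool's x, y, z in units of 1.5 rad (1.0 is 1.5 rad). A call has 1 to 8 rows; each row is the pose to reach, as a shift and turn from the pose commanded when the call began, along the tool's axes at that moment; what a row does not reach only later rows make up. A row lasts 1/10 s, in which the tool goes at most 50 mm and 8.59 degrees, less where a joint would pass 70% of its speed; a pose out of reach is approached as far as the arm can. A call with a number of a shift or a turn outside -1 to 1 is refused whole. A call with a gripper value outside its range is refused whole. OPENING is the gripper command: -1 is shut, 1 is fully open, values between are in proportion, set as the call begins (- or left out, the last holds). The fingers move at their own pace and stop on an object; FORCE is the grip in N (left out, the last holds). Time passes only in rows, so rows that repeat a pose let the fingers close. It gives the time, the measured TCP pose, the force and the opening at its end, in the units of the state.
- r.read_state(): the state, without advancing time (a new reading comes with each control period).
- vision.camera(name): name is "scene" or "top" or "wrist"; returns (picture, depth): 420x560x3 uint8, blue, green, red; 420x560 float32, m along the optical axis (not along the pixel's ray), 0 where there is no reading.
- vision.get_calibration(name): a dict with "camera_matrix" (3x3 intrinsics, pixels), "rvec" (rotation vector, rad) and "tvec" (3), from world to camera coordinates, as OpenCV has them. Camera axes: x right, y down, z forward; pixel columns grow to the right and rows downward; lengths in m; the calibration is good to about 2 mm. A picture is of the moment at which its call begins: read the wrist's pose just before it. get_calibration takes no time and is no camera call; for the wrist camera it gives the pose at the moment of the call.
- close_job(): hands the job in, once; it reports no verdict.
The state is a dict: "time": time; "joint_positions": joint angles; "joint_vel": joint speeds; "joint_torque": joint torques, N m; "ee_pos": TCP position; "eef_rot": TCP orientation; "ft_force": force on the tool from outside, world axes, zero at the start; "torque": the same for the moment, N m; "width": finger opening in m.
Only numpy, scipy, OpenCV 4.12 (cv2) and the standard library are available. Lean on these libraries where they do the work, as an engineer would, in place of code of your own. Each camera call takes 0.05 s, during which the arm holds its last target. There are 200 camera calls.

## Task

I'm clearing the breakfast table with both hands full: egg shells go in the tilt-out bin and spoons in the little dish. First, with the bin still shut, slide the white dish along the counter (don't lift it) until it is at rest wholly on the dark blue tile; then pull the sprung bin open by its handle until its red pointer is at the green mark and keep it there: finish while still holding the handle, with the pointer at the mark and the dish still on its tile. Leave the blender jar, egg cup, socket and screwdriver handle where they stand.

Things in the scene. Friction and masses are not known exactly. Their poses are not given: they have to be found in the camera images.
- dish: The thing to slide: loose round open ceramic dish, white, 250 g, 100 mm across, 35 mm high, side upright above 10 mm (the foot is 84 mm across), wall 5 mm. Origin: centre of its underside; z up. It lies on the counter with nothing in it.
- tile: The spot for the dish: one square dark blue tile, 140 x 140 mm, flush in the orange counter (no step to push over). Origin: its centre, at counter height; x and y along its sides.
- bin_case: Fixed grey plastic case of the tilt-out bin, 150 mm deep (its x), 220 mm wide (its y), 185 mm high. Origin: centre of its underside; its front looks along its own -x, towards the robot. On the +y side a white gauge arm reaches 88 mm forward of the front (4 mm thick, 118 mm from the mid-plane, 110 to 160 mm above the counter); the green band across it, 15 mm wide and centred 65 mm ahead of the front, is the mark.
- bin (a joint): Tilt of the cream plastic bucket of the bin, in rad: 0 shut, growing as its top swings out towards the robot and down; stop at 0.8. The red pointer at the bucket's upper corner on the gauge side is at the middle of the green mark at 0.40 and within the band from 0.35 to 0.45. A spring always pulls it shut: about 3 N at the handle to start, 6 N at the mark; let go, it swings shut.
- bin_handle (a point): Middle of the steel bar handle of the bucket: round bar 12 mm thick, straight and level for 110 mm along the case's y, at its ends bent back and down to the bucket front. It moves with the bucket. When shut the bar is 185 mm above the counter and 40 mm ahead of the case front, standing 23 mm higher than the bucket's top edge, so fingers pass on both sides of it from above.
- bin_hinge (a point): Middle of the bucket's hinge line, which runs level along the case's y at the foot of the case front, 12 mm above the counter. Shut, the handle's bar is 40 mm forward of it and 173 mm above it. Fixed to the case.
- jar: Leave alone: upright glass blender jar with black foot, 200 mm high, 116 mm across at the rim, glass handle reaching 95 mm from its axis along its y. Origin: centre of its underside.
- egg_cup: Leave alone: white ceramic egg cup, 62 mm high, 48 mm across. Origin: centre of its underside.
- socket: Leave alone: stainless steel drive socket standing on end, 28 mm across, 38 mm high. Origin: centre of its underside.
- screwdriver_handle: Leave alone: purple plastic screwdriver handle without blade, lying, 110 mm long along its x, 30 mm thick. Origin: centre of its underside.
Not all that is in view belongs to the job. Leave any turquoise look-alike of the dish alone.

How it is judged:
By the outcome, as a careful person would: the job done as asked, in the order asked, and still so for the second after the job is handed in, while the arm keeps its last pose, push and grip.
It also fails if it takes over 64 s, if anything falls off the work surface, if the arm or the gripper's body presses on something with over 40 N, if the wrist force passes 120 N, or if a joint passes its speed limit or range.

## Working session

There is one attempt and no reset: what is moved stays moved. The work goes in short steps, Python scripts to look and compute and a shell command to move; the robot and the scene stay as the last step left them, time stands still between calls to the robot, and variables do not carry over. Pictures are saved under pics/ and viewed, about 8 in all and at most 12, crops included, and the job is handed in when it is done.

```bash
mkdir -p pics; cat > h.py <<'E'
import numpy as np,cv2
from bench import r,vision
from scipy.spatial.transform import Rotation as R
def cal(n):
    c=vision.get_calibration(n);K=np.array(c["camera_matrix"]);Rm=cv2.Rodrigues(np.array(c["rvec"],float))[0];t=np.array(c["tvec"],float).ravel();return K,Rm,t
def ray(c,u,v,z):
    K,Rm,t=c;o=-Rm.T@t;d=Rm.T@np.linalg.inv(K)@np.array([u,v,1.]);return o+d*(z-o[2])/d[2]
def dep(c,u,v,D):
    K,Rm,t=c;p=np.linalg.inv(K)@np.array([u,v,1.])*D[int(v),int(u)];return Rm.T@(p-t)
def cloud(c,D):
    K,Rm,t=c;v,u=np.mgrid[:D.shape[0],:D.shape[1]];p=np.stack([u,v,np.ones_like(u)],-1)@np.linalg.inv(K).T*D[...,None];P=(p-t)@Rm;P[D==0]=np.nan;return P
def totool(dp):
    s=r.read_state();return R.from_quat(s["eef_rot"]).inv().apply(dp)/0.25
E
python3 - <<'E'
from h import *
s=r.read_state();print(s)
print(R.from_quat(s["eef_rot"]).as_matrix().round(3))
ims=[]
for n in("top","scene"):
    c=cal(n);im,D=vision.camera(n);cv2.imwrite(f"pics/{n}0.png",im);np.savez(f"{n}0.npz",im=im,D=D,K=c[0],R=c[1],t=c[2])
E
```

```text
{'time': 0.0, 'joint_positions': array([-1.26358198,  0.33285521, -0.06469194,  1.46095124,  0.02160185,
        1.34988031, -0.08851651]), 'joint_vel': array([ 1.96885104e-03, -1.85961864e-03,  9.22220753e-04,  2.24908974e-05,
        9.02145139e-04,  6.31394587e-04,  1.57427409e-04]), 'joint_torque': array([ 1.03846105e-04, -6.23257542e+01,  2.45986402e-02, -3.89905357e+01,
       -6.14752946e-02,  3.93628352e-02,  1.53298884e-04]), 'ee_pos': array([0.20230294, 0.59094591, 0.22175958]), 'eef_rot': array([ 0.11558884,  0.69757042, -0.11657124,  0.69745671]), 'ft_force': array([-0.13699898,  0.13480138,  0.03990163]), 'torque': array([-0.02923901,  0.01073257, -0.04488707]), 'width': 0.08720864643650421}
[[-0.     0.324  0.946]
 [-0.001  0.946 -0.324]
 [-1.    -0.001  0.   ]]
```

View pics/top0.png

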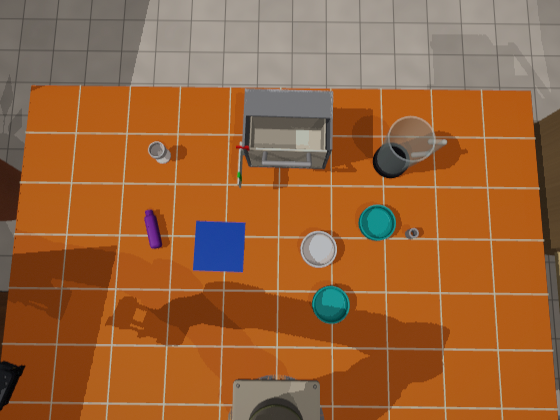

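View pics/scene0.png

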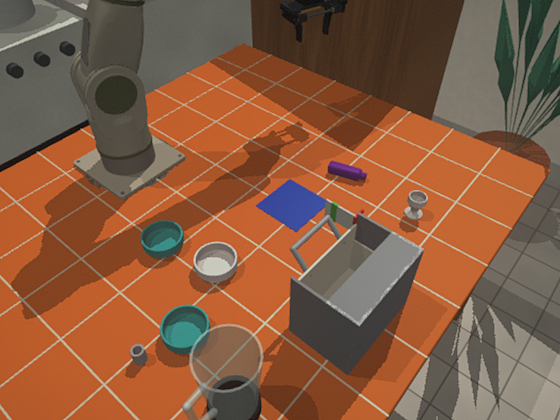

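The top view shows the white dish at (319,249), which is the one meant. The turquoise look-alikes are at (378,222) and (331,304), and the dark blue tile is at (219,246). The bin handle bar is at about (286,162), with the red pointer at (243,147) and the green mark at (239,178). Next I measure these.

```bash
python3 - <<'E'
from h import *
d=np.load("top0.npz");im,D=d["im"],d["D"];c=(d["K"],d["R"],d["t"])
P=cloud(c,D);hsv=cv2.cvtColor(im,cv2.COLOR_BGR2HSV)
def comps(m,mn):
    n,l,st,ce=cv2.connectedComponentsWithStats(m.astype(np.uint8)); return [(l==i) for i in range(1,n) if st[i,4]>=mn]
H,S,V=[hsv[...,i].astype(int) for i in range(3)]
for m in comps((H>105)&(H<128)&(S>150)&(V>60),300):
    q=cv2.minAreaRect(cv2.findContours(m.astype(np.uint8),0,1)[0][0].astype(np.float32)) ;b=cv2.boxPoints(q)
    w=np.array([ray(c,*x,0) for x in b]);print("tile",q,w.round(4)[:,:2].tolist(),w.mean(0),np.linalg.norm(np.diff(w,axis=0),axis=1))
# dish: rim points z 25..45 near
Z=P[...,2]
roi=np.zeros(Z.shape,bool);roi[225:272,295:345]=1
m=roi&(Z>.028)&(Z<.045);x,y=P[m][:,0],P[m][:,1]
A=np.c_[2*x,2*y,np.ones_like(x)];s=np.linalg.lstsq(A,x*x+y*y,rcond=None)[0];print("dish rim",s[:2],"r",np.sqrt(s[2]+s[0]**2+s[1]**2),m.sum())
ww=comps(roi&(S<90)&(V>100),100)
for k in ww:
    cc=cv2.minEnclosingCircle(np.argwhere(k)[:,::-1].astype(np.float32));print("dish white",cc,ray(c,*cc[0],.035))
roi=np.zeros(Z.shape,bool);roi[80:200,225:345]=1
m=roi&(Z>.173)&(Z<.2);ii=np.argwhere(m);print("z~185 pts",len(ii))
bar=roi&(Z>.165)&(Z<.2);bar[:155]=0
p=P[bar];print("bar",len(p),p.min(0),p.max(0),np.median(p,0))
cs=roi&(Z>.178)&(Z<.192);cs[150:]=0
p=P[cs];q=cv2.minAreaRect(p[:,:2].astype(np.float32));print("case top",q,cv2.boxPoints(q))
for nm,mm in(("red",((H<6)|(H>172))&(S>150)),("green",(H>45)&(H<80)&(S>100))):
    for k in comps(mm&roi,3):
        p=P[k];print(nm,k.sum(),np.argwhere(k).mean(0),np.nanmedian(p,0))
# turquoise
for k in comps((H>80)&(H<100)&(S>100),300):
    p=P[k];cc=cv2.minEnclosingCircle(np.argwhere(k)[:,::-1].astype(np.float32));print("turq",ray(c,*cc[0],.035),cc)
big=cv2.resize(im[85:285,185:445],None,fx=3,fy=3,interpolation=cv2.INTER_CUBIC);cv2.imwrite("pics/crop.png",big)
E
```

```text
tile ((218.6889190673828, 246.03282165527344), (49.3250617980957, 48.42132568359375), 2.726310968399048) [[0.4059, 0.2369], [0.5422, 0.2363], [0.537, 0.096], [0.4008, 0.099]] [0.47149058 0.16705258 0.        ] [0.13633126 0.14042177 0.13613743]
dish rim [ 0.46527625 -0.11077577] r 0.0471200843845278 210
dish white ((324.0, 248.0), 24.041728973388672) [ 0.46623779 -0.12607758  0.035     ]
z~185 pts 2953
bar 296 [ 0.6542674  -0.08115149  0.16507703] [0.68626593 0.04046727 0.19360811] [ 0.66162508 -0.01989394  0.18839427]
case top ((0.7761573791503906, -0.015386968851089478), (0.23416467010974884, 0.15388689935207367), 89.19380187988281) [[ 0.69757414 -0.13137509]
 [ 0.8514458  -0.13354033]
 [ 0.8547406   0.10060115]
 [ 0.70086896  0.10276639]]
red 37 [147.13513514 243.43243243] [0.70209085 0.08265134 0.17940499]
green 20 [175.45 238.95] [0.63656983 0.0962233  0.15802745]
turq [ 0.53776522 -0.27184097  0.035     ] ((376.8888854980469, 222.5), 18.44629669189453)
turq [ 0.31683507 -0.14265286  0.035     ] ((330.4615478515625, 304.0961608886719), 18.84844970703125)
```

View pics/crop.png

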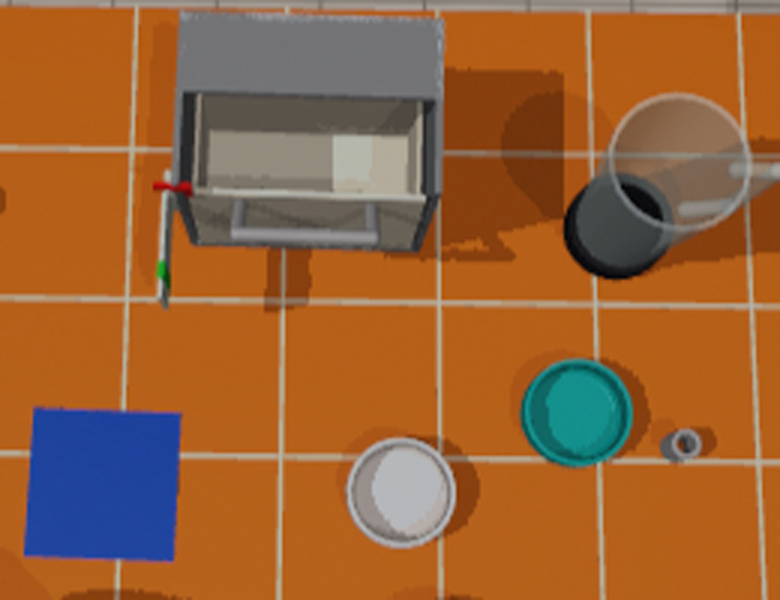

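The crop confirms the white dish at crop pixel (402,492), a round, open, empty white dish. The two teal dishes are different. Positions found:
- **Dish:** (0.466, -0.112)
- **Tile centre:** (0.4715, 0.167), sides 0.136–0.140, which matches
- **Handle bar:** (0.660, -0.020, 0.185), which matches 40 mm ahead of a case front at 0.70

Plan: put both part-open fingers inside the dish and drag it along +y from the inside.

```bash
python3 -m pendant '0 -.666 .524 -.22 0 0;0 -.666 .524 -.22 0 0;0 -.666 .524 -.22 0 0;0 -.666 .524 -.22 0 0;0 -.666 .524 -.22 0 0;0 -.666 .524 -.22 0 0' 0.15 20; python3 -c "
from h import *
s=r.read_state();print(R.from_quat(s['eef_rot']).as_matrix().round(3),totool(np.array([.466,-.112,.15])-s['ee_pos']))"
```

```text
time: 0.7
ee_pos: [0.2735, 0.3897, 0.2228]
eef_rot: [0.001, 0.707, -0.001, 0.707]
ft_force: [-0.2, 0.2, 0.6]
width: 0.0523
[[ 0.     0.003  1.   ]
 [ 0.     1.    -0.003]
 [-1.     0.     0.   ]] [ 0.29075942 -2.00438278  0.77655936]
```

```bash
python3 -m pendant '0 -1 .4 0 0 0;0 -1 .4 0 0 0;0 -1 .4 0 0 0;0 -1 .4 0 0 0;0 -1 .4 0 0 0;0 -1 .4 0 0 0'; python3 -m pendant '.2 -1 .37 0 0 0;.2 -1 .37 0 0 0;.2 -1 .37 0 0 0;.2 -1 .37 0 0 0;.2 -1 .37 0 0 0;.2 -1 .37 0 0 0;.2 -1 .37 0 0 0'; python3 - <<'E'
from h import *
s=r.read_state();print(s["ee_pos"])
c=cal("wrist");im,D=vision.camera("wrist");cv2.imwrite("pics/w1.png",im)
P=cloud(c,D);Z=P[...,2]
m=(Z>.03)&(Z<.04)&(np.hypot(P[...,0]-.466,P[...,1]+.112)<.058);x,y=P[m][:,0],P[m][:,1]
A=np.c_[2*x,2*y,np.ones_like(x)];q=np.linalg.lstsq(A,x*x+y*y,rcond=None)[0];print("rim",q[:2],np.sqrt(q[2]+q[0]**2+q[1]**2),m.sum())
m=(np.hypot(P[...,0]-.466,P[...,1]+.112)<.03)&(Z<.1);print("floor z",np.nanmedian(Z[m]),np.nanmin(Z[m]))
c=cal("top");im,D=vision.camera("top");cv2.imwrite("pics/t1.png",im)
E
```

```text
time: 1.3
ee_pos: [0.3738, 0.1388, 0.2228]
eef_rot: [0.001, 0.707, -0.001, 0.707]
ft_force: [-0.3, 0.6, -0.2]
width: 0.05
time: 2.0
ee_pos: [0.466, -0.1105, 0.172]
eef_rot: [-0.0, 0.707, -0.002, 0.707]
ft_force: [-0.3, 0.9, -0.6]
width: 0.0498
[ 0.46601667 -0.11053851  0.17199921]
rim [ 0.46489036 -0.11080451] 0.047003338884503004 1844
floor z 0.005604203060490687 0.0026957645005945175
```

View pics/w1.png

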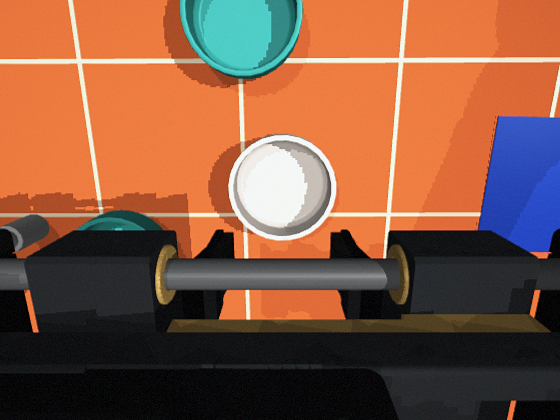

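The wrist view shows the white dish at (283,187), empty and between the fingers' lines. The teal dish is at (240,30) and the tile is on the right. The rim centre is at (0.465, -0.111) and agrees with the top view. Next I lower into it.

```bash
python3 -m pendant '.3 0 -.003 0 0 0;.3 0 -.003 0 0 0;.45 0 -.003 0 0 0;.55 0 -.003 0 0 0;.605 0 -.003 0 0 0;.605 0 -.003 0 0 0'; python3 -m pendant '0 .03 0 0 0 0;0 .07 0 0 0 0;0 .13 .003 0 0 0;0 .19 .005 0 0 0;0 .25 .007 0 0 0;0 .31 .008 0 0 0;0 .37 .01 0 0 0;0 .43 .011 0 0 0'; python3 - <<'E'
from h import *
s=r.read_state();print(s["ee_pos"],s["ft_force"])
im,D=vision.camera("scene");cv2.imwrite("pics/s2.png",im)
E
```

```text
time: 2.7
ee_pos: [0.4636, -0.1071, 0.0202]
eef_rot: [-0.001, 0.708, 0.001, 0.706]
ft_force: [0.3, 0.4, 1.2]
width: 0.0502
time: 3.5
ee_pos: [0.4676, 0.0006, 0.0225]
eef_rot: [0.0, 0.706, 0.001, 0.708]
ft_force: [0.7, -1.7, -0.2]
width: 0.05
[0.46763309 0.00060575 0.02245661] [ 0.73975807 -1.70995019 -0.18370809]
```

View pics/s2.png

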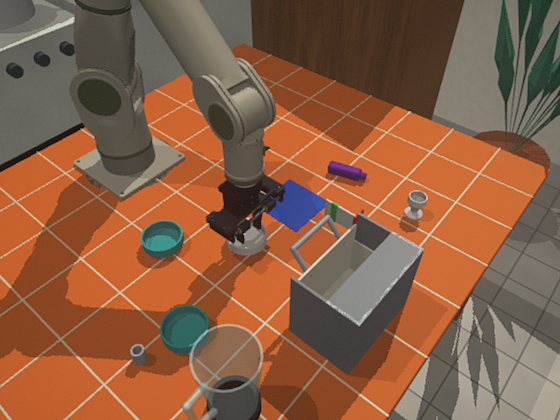

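The scene view shows the dish at (246,240) moving with the fingers towards the tile at (290,205), with a drag force of about 1.7 N. I continue to the tile.

```bash
python3 -m pendant '0 .08 0 0 0 0;0 .16 .002 0 0 0;0 .25 .005 0 0 0;0 .34 .008 0 0 0;0 .42 .01 0 0 0;0 .5 .012 0 0 0;0 .55 .014 0 0 0;0 .58 .016 0 0 0'; python3 -c "
from h import *
s=r.read_state();print(s['ee_pos'],totool(np.array([.4715,.171,.02])-s['ee_pos']))"
```

```text
time: 4.35
ee_pos: [0.4712, 0.145, 0.022]
eef_rot: [-0.0, 0.707, 0.001, 0.707]
ft_force: [-0.1, -3.1, 3.1]
width: 0.0505
[0.47124422 0.1449613  0.02196262] [0.00790754 0.10414917 0.00115026]
```

```bash
python3 -m pendant '0 .04 0 0 0 0;0 .07 0 0 0 0;0 .09 0 0 0 0;0 .1 0 0 0 0;0 .1 0 0 0 0;0 .09 0 0 0 0;0 .085 0 0 0 0;0 .085 0 0 0 0'; python3 -m pendant '-.1 0 0 0 0 0;-.25 0 0 0 0 0;-.45 0 0 0 0 0;-.9 0 0 0 0 0;-.9 0 0 0 0 0;-.9 0 0 0 0 0;-.9 -.2 0 0 0 0;-.9 -.6 0 0 0 0';python3 - <<'E'
from h import *
s=r.read_state();print(s["ee_pos"])
for n in("top","wrist"):
    c=cal(n);im,D=vision.camera(n);cv2.imwrite(f"pics/{n}3.png",im)
    P=cloud(c,D);Z=P[...,2]
    m=(Z>.03)&(Z<.042)&(np.hypot(P[...,0]-.47,P[...,1]-.167)<.075);x,y=P[m][:,0],P[m][:,1]
    if m.sum()<20: print(n,"few");continue
    q=np.linalg.lstsq(np.c_[2*x,2*y,np.ones_like(x)],x*x+y*y,rcond=None)[0];print(n,"rim",q[:2],np.sqrt(q[2]+q[0]**2+q[1]**2),m.sum())
E
```

```text
time: 5.15
ee_pos: [0.4709, 0.1649, 0.0212]
eef_rot: [0.0, 0.707, -0.0, 0.707]
ft_force: [0.0, -0.5, -0.1]
width: 0.05
time: 5.95
ee_pos: [0.4709, 0.0648, 0.2463]
eef_rot: [-0.001, 0.707, 0.001, 0.707]
ft_force: [0.9, -1.1, -0.6]
width: 0.05
[0.47088363 0.06484343 0.24628799]
top few
wrist rim [0.47048798 0.15951439] 0.04709169575775531 1258
```

View pics/top3.png

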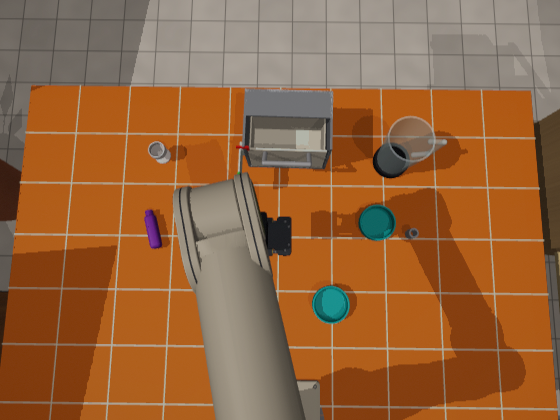

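The top view shows the arm hiding the tile. The turquoise dishes (378,222) and (331,304), cup, socket, jar and screwdriver are unmoved. The wrist camera puts the dish at (0.4705, 0.1595), about 12 mm inside the tile edge. Now the handle: turn 90° and move over it.

```bash
python3 -m pendant '0 -.34 .76 .8 0 0;0 -.34 .76 .8 0 0;0 -.34 .76 .8 0 0;0 -.34 .76 .8 0 0;0 -.34 .76 .8 0 0;0 -.34 .76 .8 0 0;0 -.34 .76 .8 0 0;0 -.34 .76 .8 0 0' -0.05 40; python3 -m pendant '0 0 0 .247 0 0;0 0 0 .247 0 0;0 0 0 .247 0 0;0 0 0 .247 0 0';python3 - <<'E'
from h import *
s=r.read_state();print(s["ee_pos"],s["joint_positions"].round(2),R.from_quat(s["eef_rot"]).as_matrix().round(3))
c=cal("top");im,D=vision.camera("top")
P=cloud(c,D);H,S,V=[cv2.cvtColor(im,cv2.COLOR_BGR2HSV)[...,i].astype(int) for i in range(3)]
Z=P[...,2]
m=(Z>.03)&(Z<.042)&(np.hypot(P[...,0]-.47,P[...,1]-.167)<.075);x,y=P[m][:,0],P[m][:,1]
if m.sum()>20:
    q=np.linalg.lstsq(np.c_[2*x,2*y,np.ones_like(x)],x*x+y*y,rcond=None)[0];print("rim",q[:2],m.sum())
c=cal("wrist");im2,D=vision.camera("wrist")
P=cloud(c,D);m=(P[...,2]>.17)&(P[...,2]<.2)&(abs(P[...,0]-.66)<.03)&(abs(P[...,1]+.02)<.07)
p=P[m];print("bar",m.sum(),np.median(p,0) if len(p) else 0,p.min(0) if len(p) else 0,p.max(0) if len(p) else 0)
cv2.imwrite("pics/w4.png",np.vstack([cv2.resize(im,(400,300)),cv2.resize(im2,(400,300))]))
E
```

```text
time: 6.85
ee_pos: [0.6609, -0.02, 0.2453]
eef_rot: [0.401, 0.583, -0.401, 0.582]
ft_force: [-0.2, -0.7, -0.4]
width: 0.0413
time: 7.25
ee_pos: [0.6609, -0.0196, 0.2454]
eef_rot: [-0.5, -0.5, 0.5, -0.5]
ft_force: [0.4, -0.1, -0.5]
width: 0.0414
[ 0.66087684 -0.01960589  0.24544522] [-0.71  0.57  1.02  1.36 -0.48  1.47  0.29] [[-0.001  1.    -0.001]
 [-0.    -0.001 -1.   ]
 [-1.    -0.001  0.   ]]
bar 2701 [0.66279734 0.00492351 0.18942563] [ 0.65522838 -0.07822889  0.1700111 ] [0.68529187 0.0416187  0.19277106]
```

View pics/w4.png

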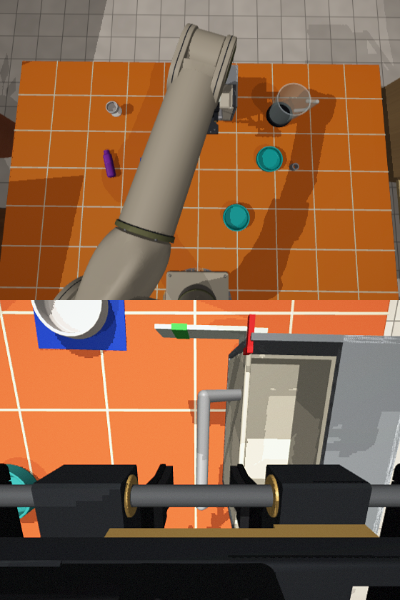

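The wrist half shows the bar at (203,450), midway between the jaws, with the green mark at (179,331), the red pointer at (250,335) and the white dish on the blue tile at top left. I lower and grip.

```bash
python3 -m pendant '.15 0 0 0 0 0;.25 0 0 0 0 0;.316 0 0 0 0 0;.316 0 0 0 0 0'; python3 -m pendant '0 0 0 0 0 0;0 0 0 0 0 0;0 0 0 0 0 0;0 0 0 0 0 0;0 0 0 0 0 0' -1 40; python3 - <<'E'
from h import *
s=r.read_state();p=s["ee_pos"];print(p,s["joint_positions"].round(2))
g=p+R.from_quat(s["eef_rot"]).apply([-r.grasp_offset,0,0]);L=np.hypot(.04,.173);a0=np.arctan2(.04,.173);h=np.array([g[0]+.04,g[2]-.173]);print(g,h)
for a in np.linspace(.05,.4,8):
    q=np.array([h[0]-L*np.sin(a0+a),h[1]+L*np.cos(a0+a)]);d=q-[g[0],g[2]];print(a.round(2),"tool x",-d[1]/.25,"tool y",d[0]/.25)
E
```

```text
time: 7.75
ee_pos: [0.6599, -0.0194, 0.1652]
eef_rot: [0.499, 0.501, -0.5, 0.5]
ft_force: [0.1, -0.1, 0.0]
width: 0.0416
time: 8.25
ee_pos: [0.6615, -0.0198, 0.1678]
eef_rot: [0.5, 0.5, -0.499, 0.5]
ft_force: [3.1, -0.4, 1.5]
width: 0.011
[ 0.66148937 -0.01980843  0.16783082] [-0.7   0.62  0.99  1.47 -0.52  1.33  0.32]
[ 0.6614635  -0.01981008  0.1865308 ] [0.7014635 0.0135308]
0.05 tool x 0.008861486889991776 tool y -0.0343856267985041
0.1 tool x 0.019430464291098626 tool y -0.06828539076408902
0.15 tool x 0.03168051526403459 tool y -0.10161456014149728
0.2 tool x 0.04558102106107054 tool y -0.13428982936478073
0.25 tool x 0.061097237656957404 tool y -0.1662295272778329
0.3 tool x 0.07819038259089495 tool y -0.19735382126974388
0.35 tool x 0.09681773190248599 tool y -0.2275849168147528
0.4 tool x 0.11693272691938761 tool y -0.2568472519180478
```

Gripped: width is 11 mm on the 12 mm bar. I pull along the arc with the tool kept upright.

```bash
python3 -m pendant '.009 -.034 0 0 0 0;.019 -.068 0 0 0 0;.032 -.102 0 0 0 0;.046 -.134 0 0 0 0;.061 -.166 0 0 0 0;.078 -.197 0 0 0 0;.097 -.228 0 0 0 0;.117 -.257 0 0 0 0'; python3 -m pendant '0 0 0 0 0 0;0 0 0 0 0 0;0 0 0 0 0 0;0 0 0 0 0 0'; cat >chk.py <<'E'
from h import *
import sys
s=r.read_state();p=s["ee_pos"];g=p+R.from_quat(s["eef_rot"]).apply([-r.grasp_offset,0,0])
print(g,s["ft_force"],s["width"],s["joint_positions"].round(2))
print("angle from x,z", np.arctan2(.7007-g[0],g[2]-.012)-np.arctan2(.04,.173), "L",np.hypot(.7007-g[0],g[2]-.012))
c=cal("wrist");im,D=vision.camera("wrist");P=cloud(c,D);hsv=cv2.cvtColor(im,cv2.COLOR_BGR2HSV);H,S,V=[hsv[...,i].astype(int) for i in range(3)]
for n,m in(("red",((H<5)|(H>173))&(S>170)&(V>60)),("green",(H>45)&(H<80)&(S>120))):
    m=m&(P[...,2]>.08);p=P[m];print(n,m.sum(),np.nanmedian(p,0) if m.sum() else "",np.nanpercentile(p,[2,98],axis=0).round(4).tolist() if m.sum() else "")
Z=P[...,2];m=(Z>.03)&(Z<.042)&(np.hypot(P[...,0]-.47,P[...,1]-.165)<.07)
if m.sum()>20:
    x,y=P[m][:,0],P[m][:,1];q=np.linalg.lstsq(np.c_[2*x,2*y,np.ones_like(x)],x*x+y*y,rcond=None)[0];print("rim",q[:2],np.sqrt(q[2]+q[0]**2+q[1]**2),m.sum())
cv2.imwrite(f"pics/w{sys.argv[1]}.png",im);im2,D=vision.camera("scene");cv2.imwrite(f"pics/s{sys.argv[1]}.png",cv2.hconcat([cv2.resize(im[:,:],(390,292)),cv2.resize(im2[140:310,200:427],(390,292))]))
E
python3 chk.py 5
```

```text
time: 9.05
ee_pos: [0.5981, -0.0184, 0.1389]
eef_rot: [0.501, 0.5, -0.498, 0.501]
ft_force: [7.8, 4.5, 3.0]
width: 0.0108
time: 9.45
ee_pos: [0.598, -0.0183, 0.139]
eef_rot: [0.501, 0.5, -0.498, 0.501]
ft_force: [5.3, 4.6, 3.8]
width: 0.0108
[ 0.5979277  -0.01837926  0.1576538 ] [5.25722294 4.62374996 3.78064542] 0.010794161639859016 [-0.83  0.51  1.04  1.69 -0.47  1.22  0.32]
angle from x,z 0.38724883590679493 L 0.17826153358639682
red 882 [0.63874956 0.08098356 0.16824016] [[0.6358, 0.0749, 0.1519], [0.6461, 0.0895, 0.1702]]
green 1041 [0.63655473 0.09613528 0.13699328] [[0.5184, -0.0377, 0.1107], [0.6767, 0.0967, 0.259]]
rim [0.47218252 0.15720072] 0.04471008850744466 955
```

View pics/s5.png

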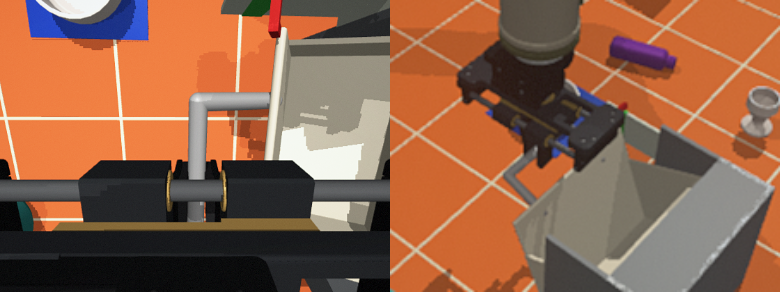

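The view shows the bar held, the bucket open, the red pointer at the gauge's green band (crop pixel (275,15)) and the dish on the tile at top left. The handle gives 0.387 rad and the pointer 0.39. I add a 2 mm nudge towards the middle, let it settle and re-check.

```bash
python3 -m pendant '.004 -.007 0 0 0 0;.004 -.007 0 0 0 0;.004 -.007 0 0 0 0;.004 -.007 0 0 0 0;.004 -.007 0 0 0 0;.004 -.007 0 0 0 0'; python3 chk.py 6; python3 - <<'E'
from h import *
c=cal("wrist");im=cv2.imread("pics/w6.png");hsv=cv2.cvtColor(im,cv2.COLOR_BGR2HSV)
b=cv2.inRange(hsv,(105,150,60),(128,255,255));b[150:]=0;b[:,300:]=0
p=np.array([ray(c,u,v,0) for v,u in np.argwhere(b>0)]);print("tile visible",np.percentile(p,[1,99],axis=0)[:,:2])
im,_=vision.camera("top");cv2.imwrite("pics/t6.png",im)
E
```

```text
time: 10.15
ee_pos: [0.5965, -0.0183, 0.1379]
eef_rot: [0.501, 0.5, -0.498, 0.501]
ft_force: [7.7, 3.9, 2.9]
width: 0.0107
[ 0.59644107 -0.01834594  0.15660339] [7.70711219 3.88954913 2.86003165] 0.010707942253555355 [-0.83  0.5   1.04  1.69 -0.46  1.21  0.32]
angle from x,z 0.3974598358831898 L 0.17826964161087716
red 900 [0.63720054 0.08083739 0.16742921] [[0.6342, 0.0749, 0.1516], [0.6447, 0.0895, 0.1695]]
green 937 [0.63644113 0.09615746 0.13525401] [[0.5168, -0.036, 0.1102], [0.6753, 0.0966, 0.2582]]
rim [0.47217244 0.15678022] 0.04435128343799226 942
tile visible [[0.40170437 0.09716544]
 [0.53977439 0.13745943]]
```

View pics/w6.png

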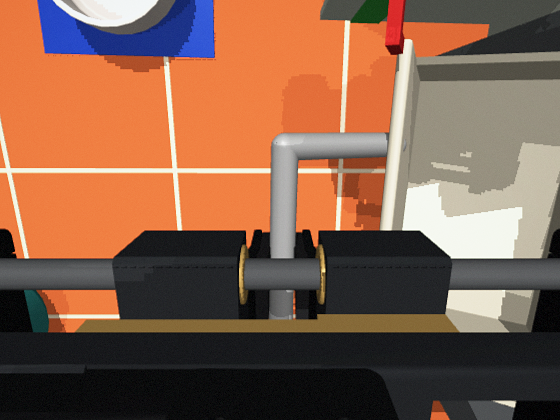

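The bar is held at (283,250). The pointer (395,30) and green band (370,10) differ only by parallax: pointer x is 0.637 against the band's 0.636. The dish is inside the tile edges. I hand in.

```bash
python3 -c "
from bench import r,close_job
s=r.read_state();print(s['time'],s['ee_pos'],s['width']);close_job()"
```

```text
10.3 [ 0.59651794 -0.01833909  0.13789618] 0.010657337205477938
the job is handed in; nothing more can be done
```

The dish is on its tile and the bin is held open at the mark. I handed the job in at 10.3 s with the gripper still closed on the handle at 40 N.

- **Dish:** With the bin shut, I slid the dish from inside along the counter onto the blue tile. The clear wrist-camera view put its centre at (0.4705, 0.1595), against a tile centre of about (0.471, 0.167). That leaves about 12 mm to the nearest tile edge.
- **Bin:** I pulled the handle along its arc to 0.397 rad. The pointer is at x = 0.637 and the green band is centred at 0.636.
- **Other items:** The top view after the slide showed the jar, egg cup, socket, screwdriver handle and turquoise dishes where they had been. I did not re-check all of them after opening the bin.
- **Disagreement:** The last dish fits, made with the rim partly out of view, gave y = 0.157 with too small a radius. That is about 2.5 mm off the clear view but still well inside the tile. The arm hid the tile from the top camera, so I had no top-view check of the dish's final place.

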